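Clamp the slip stone by spinning the wing nut down with a fingertip

ROBOT

A 6-joint arm with a two-finger parallel gripper is mounted at the origin on a cart in front of the work surface, level with it; the furniture and walls round the work are solid. World frame = base frame: x ahead of the robot, y to its left, z up, the work surface at z = 0. Lengths are in m, angles in degrees, forces in N, time in s.
With the tool pointing down it reaches from about 0.25 to 0.725 m from the base axis. Payload 9.7 kg.
Tool frame: the origin (TCP) lies midway between the tips of the shut fingers; the grasp point (between the pads) lies 19 mm behind it (manip.tcp_to_grasp is the z of the grasp point in the tool frame, in m); z points along the fingers, y is the line along which they close (so a half turn about z gives the same grasp; the last joint's range is limited). The gripper opens to 85 mm and grips with 20 to 120 N. Pads are 22 mm wide; open, the fingers measure 114 mm over their backs; the gripper's body (76 mm by 85 mm) begins 54 mm behind the grasp point. The pads swing forward as they close: fully open they stand 13 mm farther back than shut.
Start: joints at [76.089, 4.979, 10.078, 95.1, 0, 90], TCP at [0.132, 0.534, 0.231] pointing down, gripper open.
Joint ranges: [-179.16, 179.16], [-48.56, 103.87], [-65.8, 70.77], [-126.05, 130.52], [-82.76, 87.17], [-180, 180]. Speed limits (degrees/s): [127.2, 127.2, 147.25, 180, 180, 180].

INTERFACE

Orientations are given as [roll, pitch, yaw] about the fixed x, y, z axes, in that order (R = Rz(yaw) Ry(pitch) Rx(roll)).
In Python, from workcell import get_state, cams, manip gives the robot as it stands. The module is installed in compiled form; this text tells all that it offers.
- The arm moves only by the tool send_rows, never from a script. Its argument "plan" is a list of rows, each an object of numbers: "dx", "dy", "dz": the shift along the world's x, y, z in m; "roll": the turn about the world's z in degrees. In form: [{"dx": .., "dy": .., "dz": .., "roll": ..}, ...]. A call has 1 to 10 rows; each row is the pose to reach, as a shift and turn from the pose commanded when the call began; what a row does not reach only later rows make up. A row lasts 1/10 s, in which the tool goes at most 50 mm and 8.59 degrees, less where a joint would pass 70% of its speed; a pose out of reach is approached as far as the arm can. A call with a gripper value outside its range is refused whole. "grip" is the opening in per cent of the stroke, from 0 (shut) to 100 (fully open), set as the call begins (left out, the last holds). The fingers move at their own pace and stop on an object; "squeeze" is the grip in N (left out, the last holds). Time passes only in rows, so rows that repeat a pose let the fingers close. It gives the time, the measured TCP pose, the force, the opening and the grip force at its end, in the units of the state.
- get_state(): the state, without advancing time (a new reading comes with each control period).
- cams.snapshot(name): name is "side" or "top" or "wrist"; returns the picture (384x512x3 uint8, red, green, blue); there is no depth.
- cams.camera_info(name): a dict with "intrinsics" (3x3 intrinsics, pixels), "distortion" ([k1, k2, p1, p2, k3] as OpenCV has them; the pictures are not rectified), "world_from_camera" (4x4, takes a point from camera to world coordinates); the wrist camera has in their place "hand_eye" (4x4, takes a point from camera to tool coordinates, whose origin is the TCP and whose axes are the flange's). Camera axes: x right, y up, looking along -z (the intrinsics and any distortion apply to the point x, -y, -z); pixel columns grow to the right and rows downward; lengths in m; the calibration is good to about 2 mm. A picture is of the moment at which its call begins: read the wrist's pose just before it. camera_info takes no time and is no camera call.
- manip.hand_in(): hands the job in; it is judged then, once.
The state is a dict: "time_s": time; "q": joint angles; "qvel": joint speeds; "tau": joint torques, N m; "tool_pos": TCP position; "tcp_rot": TCP orientation; "force": force on the tool from outside, world axes, zero at the start; "torque": the same for the moment, N m; "opening": finger opening in m; "gripper_force": force on a finger pad.
Only numpy, scipy, OpenCV 4.12 (cv2) and the standard library are available. Lean on these libraries where they do the work, as an engineer would, in place of code of your own. Each camera call takes 0.05 s, during which the arm holds its last target. There are 200 camera calls.

TASK

Tighten the clamp of the small stone holder so that it holds the grey-green slip stone: push the wings of its wing nut round clockwise (seen from above) with the fingertips, stroke after stroke, until the nut comes to its stop. Only push: do not pinch the wing nut, do not pick up or shift the stone or the holder's neighbours on the bench, and leave everything clear at the end.

Things in the scene. Friction and masses are not known exactly. Their poses are not given: they have to be found in the camera images.
- holder: the fixed stone holder: wooden base plate 142 (its x) x 130 (its y) x 12 mm, plate x from -66 to +76 mm, origin on the bench. Along its far (+x) edge a dark steel back fence, 100 mm long, top 66 mm above the bench, inner face at x = +64 mm. The nut's axis is at x = +22 mm, y = 0. Screwed down; its position and yaw (up to 0.3 rad) differ from run to run
- clamp_strap: dark steel strap on the stud, 30 mm wide, 8 mm thick, reaching 71 mm from the stud over the stone (holder -x) and 33 mm towards the fence. It follows the nut down, 1.25 mm per rad. Origin on the nut's axis at the strap's underside: 38.5 mm above the bench when fully loose, 31 mm when tight
- foot: sprung rubber foot, 20 mm diameter, under the strap's front end, 58 mm in front of the stud. It meets the stone about 1.6 rad before the nut's stop and then presses with a rising force, about 12 N at the stop. Origin at the centre of its underside
- nut_center (a point): middle of the steel wing nut, on its axis, 29 mm above the strap's underside (21 mm above its top). The frame turns with the nut, x along the wings. Two flat upright wings opposite each other, each 8 mm thick, reach 38 mm from the axis and from 13 mm below to 13 mm above this point, ends rounded. Round hub, 26 mm diameter, from 19 mm below to 1 mm above this point
- stud_top (a point): top of the upright threaded stud, 10 mm diameter, that carries strap and wing nut: on the nut's axis, 82 mm above the bench. A finger has room in front of the nut and at both its sides; behind it (holder +x) the fence stands 42 mm from this axis, its top 66 mm above the bench, higher than the wings' lower edges
- wing_tip (a point): outer end of one wing, 38 mm from the nut's axis, at half the wing's height; the other wing lies opposite
- wing_nut (a joint): turn of the wing nut in rad, growing clockwise seen from above (tightening): 0 fully loose (wings along holder x), 6.0 at the stop, where it is tight. Starts between 0.2 and 2.0. It turns with light friction (0.05 N m), stays where it is left and sinks 1.25 mm per radian
- push_faces: the two wing halves whose faces are pushed to tighten the nut (the trailing faces in clockwise turning); turns with the nut, origin on its axis at its underside
- lead_faces: the two other halves of the wings, with the faces that lead in clockwise turning; turns with the nut, origin on its axis at its underside
- stone_slip: loose grey-green slip stone, 46 x 111 x 13 mm, lying in the holder's shallow tray along holder y, its middle 36 mm in front of the plate's origin (holder x = -36 mm). Origin at the centre of its underside, 12 mm above the bench
- tape_roll: loose roll of black tape, 81 mm diameter, 19 mm high, beside the holder (left or right); leave alone. Origin at the centre of its underside
- nagura: loose dark oval rubbing stone, 60 x 74 x 27 mm, on the holder's other side; leave alone. Origin at the centre of its underside
- dresser: loose reddish dressing stick, 29 x 150 x 24 mm, on the bench farther right; leave alone. Origin at the centre of its underside
Not all that is in view belongs to the job. Leave any pink look-alike of the stone_slip alone.

How it is judged (in metres and radians):
At the end, for the whole second after the job is handed in: The wing nut is at its stop (within 0.25 rad) and at rest, and the strap's foot presses the stone with more than 6 N, the stone being within 8 mm of where it lay (value of joint wing_nut above 5.75 rad and contact force between foot and stone_slip above 6 N and distance of stone_slip from where it was at the start of the episode below 0.008 m and velocity of joint wing_nut below 0.05 rad/s); the robot touches nothing.
It fails at once if the wing nut was pinched: fingers press on leading and trailing faces of the wings at once (contact force between the fingers and push_faces above 3 N and contact force between the fingers and lead_faces above 3 N).
It fails at once if the slip stone was shifted or lifted (distance of stone_slip from where it was at the start of the episode above 0.012 m).
It fails at once if the tape roll was disturbed (distance of tape_roll from where it was at the start of the episode above 0.02 m).
It fails at once if the rubbing stone was disturbed (distance of nagura from where it was at the start of the episode above 0.02 m).
It fails at once if the dressing stick was disturbed (distance of dresser from where it was at the start of the episode above 0.02 m).
It also fails if it takes over 72 s, if anything falls off the work surface, if the arm or the gripper's body presses on something with over 40 N, if the wrist force passes 120 N, or if a joint passes its speed limit or range.

## Working session

There is one attempt and no reset: what is moved stays moved. The work goes in short steps, Python scripts to look and compute and a tool call to move; the robot and the scene stay as the last step left them, time stands still between calls to the robot, and variables do not carry over. Pictures are saved under pics/ and viewed, at most 10 in all, crops included, and the job is handed in when it is done.

Besides the shell and the picture viewer there is one more tool, called after ">>>" as name([rows], argument=value, ...), one row to a line, values as JSON. send_rows: Moves the arm, as the interface text tells. Its arguments: {"type":"object","properties":{"plan":{"type":"array","items":{"type":"object","properties":{"dx":{"type":"number"},"dy":{"type":"number"},"dz":{"type":"number"},"roll":{"type":"number"}}}},"grip":{"type":"number"},"squeeze":{"type":"number"}},"required":["plan"]}

```bash
mkdir -p pics
python3 - <<'E'
from workcell import get_state,cams,manip
import cv2,numpy as np
s=get_state();print(s['time_s'],s['tool_pos'],s['tcp_rot'],s['opening'],manip.tcp_to_grasp)
for n in('top','side'):
    cv2.imwrite(f'pics/{n}0.png',cv2.resize(cams.snapshot(n)[:,:,::-1],(800,600)))
    i=cams.camera_info(n);print(n,np.round(i['intrinsics'],1),i['distortion'],np.round(i['world_from_camera'],3))
print(cams.camera_info('wrist'))
E
```

```text
0.0 [0.13216673 0.5336549  0.23057885] [-1.79925544e+02 -4.53370868e-04  1.66088421e+02] 0.08569056742856661 -0.0187
top [[495.2   0.  267.9]
 [  0.  495.2 187.5]
 [  0.    0.    1. ]] [0.06560118 0.         0.         0.         0.        ] [[ 0.02   0.993 -0.114  0.322]
 [-1.     0.02   0.002  0.334]
 [ 0.005  0.114  0.993  1.661]
 [ 0.     0.     0.     1.   ]]
side [[387.7   0.  256.8]
 [  0.  387.7 199.3]
 [  0.    0.    1. ]] [0.03341443 0.         0.         0.         0.        ] [[ 0.957  0.125 -0.263  0.272]
 [-0.291  0.418 -0.86  -0.503]
 [ 0.003  0.9    0.436  0.501]
 [ 0.     0.     0.     1.   ]]
{'intrinsics': array([[270.19524145,   0.        , 259.67340896],
       [  0.        , 270.19524145, 188.38665789],
       [  0.        ,   0.        ,   1.        ]]), 'distortion': array([-0.00779077,  0.        ,  0.        ,  0.        ,  0.        ]), 'hand_eye': array([[-3.27217938e-04,  9.60631240e-01,  2.77826410e-01,
         7.07352634e-02],
       [ 9.99999741e-01,  1.36322449e-04,  7.06420426e-04,
         8.09890058e-04],
       [ 6.40735553e-04,  2.77826569e-01, -9.60631036e-01,
        -1.42987503e-01],
       [ 0.00000000e+00,  0.00000000e+00,  0.00000000e+00,
         1.00000000e+00]])}
```

View pics/top0.png

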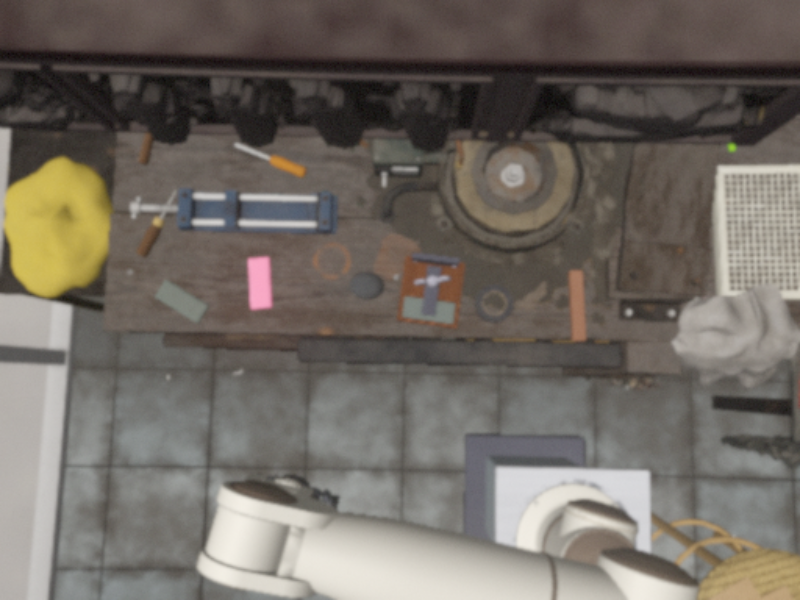

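View pics/side0.png

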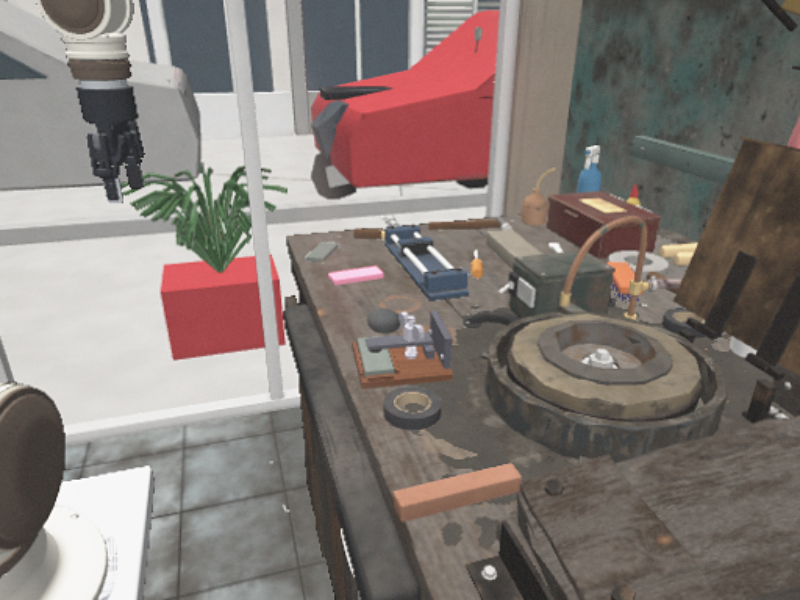

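The top view (800x600 scale) shows the holder at (432,290), with its wing nut at (432,281). The grey-green stone lies in its tray at (430,311). The nagura is at (366,285), the tape at (494,304) and the dresser at (577,305). Two other things look like the stone: a pink one at (260,283) and a loose grey-green one at (180,300). Only the one under the strap in the holder fits the description.

```bash
cat > h.py <<'E'
from workcell import get_state,cams,manip
import cv2,numpy as np
from scipy.spatial.transform import Rotation as R
def cam(n):
    i=cams.camera_info(n)
    if n=='wrist':
        s=get_state();T=np.eye(4);T[:3,:3]=R.from_euler('xyz',s['tcp_rot'],degrees=True).as_matrix();T[:3,3]=s['tool_pos'];T=T@i['hand_eye']
    else: T=i['world_from_camera']
    return i['intrinsics'],i['distortion'],T
def px2w(c,uv,z):
    K,d,T=c;p=cv2.undistortPoints(np.array(uv,float).reshape(-1,1,2),K,d).reshape(-1,2)
    r=np.c_[p[:,0],-p[:,1],-np.ones(len(p))]@T[:3,:3].T
    return T[:3,3]+r*((z-T[2,3])/r[:,2])[:,None]
def w2px(c,P):
    K,d,T=c;p=(np.array(P,float).reshape(-1,3)-T[:3,3])@T[:3,:3]
    return cv2.projectPoints(p*[1,-1,-1],np.zeros(3),np.zeros(3),K,d)[0].reshape(-1,2)
E
python3 - <<'E'
from h import *
c=cam('top');f=.64
for n,u,v,z in(('nut',432,281,.06),('plate00',408,256,.012),('TR',464,262,.012),('BR',457,327,.012),('BL',399,321,.012),('tape',494,304,.01),('nagura',366,285,.02),('dresser',577,305,.02),('turntable',512,190,.1)):
    print(n,px2w(c,[[u*f,v*f]],z).round(3))
E
```

```text
nut [[0.531 0.303 0.06 ]]
plate00 [[0.591 0.355 0.012]]
TR [[0.58  0.234 0.012]]
BR [[0.44  0.247 0.012]]
BL [[0.45  0.371 0.012]]
tape [[0.491 0.168 0.01 ]]
nagura [[0.525 0.443 0.02 ]]
dresser [[ 0.491 -0.007  0.02 ]]
turntable [[0.718 0.143 0.1  ]]
```

>>> send_rows([
  {"dx": 0.04, "dy": -0.023, "dz": 0},
  {"dx": 0.08, "dy": -0.046, "dz": 0},
  {"dx": 0.12, "dy": -0.069, "dz": 0},
  {"dx": 0.16, "dy": -0.092, "dz": 0},
  {"dx": 0.2, "dy": -0.115, "dz": 0},
  {"dx": 0.24, "dy": -0.14, "dz": 0},
  {"dx": 0.28, "dy": -0.16, "dz": 0},
  {"dx": 0.32, "dy": -0.185, "dz": 0},
  {"dx": 0.36, "dy": -0.21, "dz": 0},
  {"dx": 0.38, "dy": -0.23, "dz": 0},
], grip=0)

```text
$.plan[0]: bad value
```

>>> send_rows([
  {"dx": 0},
  {"dx": 0},
  {"dx": 0},
  {"dx": 0},
])

```text
$.plan[0]: bad value
```

Run:
```python
from h import *
s=get_state();print(s['time_s'],s['tool_pos'],s['tcp_rot'],s['q'],s['opening'],s['force'])
c=cam('wrist');im=cams.snapshot('wrist')[:,:,::-1];np.save('w1.npy',im)
np.savez('c1.npz',K=c[0],d=c[1],T=c[2])
print(w2px(c,[.531,.303,.06]))
cv2.imwrite('pics/w1.png',cv2.resize(im,(800,600),interpolation=cv2.INTER_CUBIC))
```

```text
0.1 [0.13216732 0.53366058 0.2306443 ] [-1.79929041e+02  5.54252311e-04  1.66089773e+02] [ 7.60902033e+01  5.00877466e+00  1.00387988e+01  9.51009831e+01
 -5.53718414e-04  9.00004314e+01] 0.0858015866689404 [-0.2625061  -0.40225318  0.50433427]
[[182.21387258 433.57747289]]
```

View pics/w1.png

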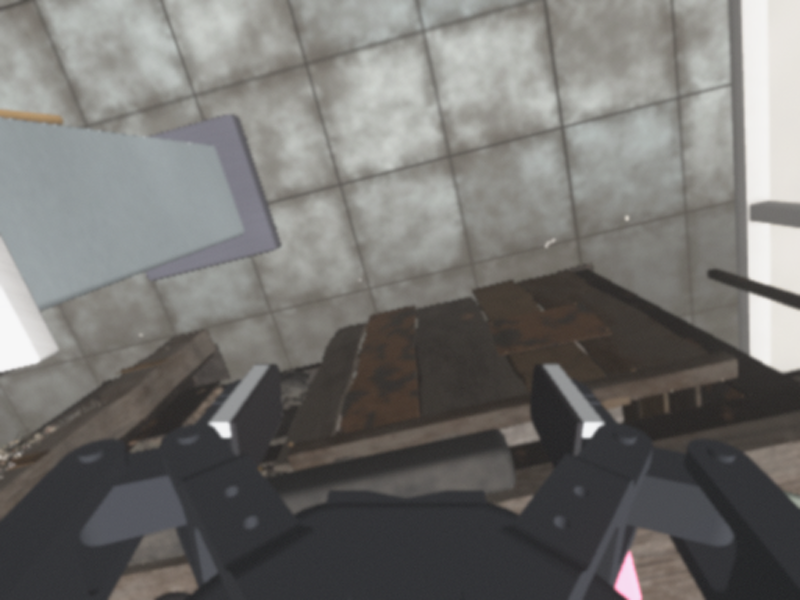

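The picture shows only the floor and the gripper. The move was refused because every row must give all four fields.

>>> send_rows([
  {"dx": 0.04, "dy": -0.023, "dz": 0, "roll": 0},
  {"dx": 0.08, "dy": -0.046, "dz": 0, "roll": 0},
  {"dx": 0.12, "dy": -0.069, "dz": 0, "roll": 0},
  {"dx": 0.16, "dy": -0.092, "dz": 0, "roll": 0},
  {"dx": 0.2, "dy": -0.115, "dz": 0, "roll": 0},
  {"dx": 0.24, "dy": -0.14, "dz": 0, "roll": 0},
  {"dx": 0.28, "dy": -0.16, "dz": 0, "roll": 0},
  {"dx": 0.32, "dy": -0.185, "dz": 0, "roll": 0},
  {"dx": 0.36, "dy": -0.21, "dz": 0, "roll": 0},
  {"dx": 0.38, "dy": -0.23, "dz": 0, "roll": 0},
], grip=0)

```text
time_s: 1.15
tool_pos: [0.5146, 0.302, 0.2302]
tcp_rot: [-179.9, -0.0, 166.0]
force: [0.4, -0.3, -0.0]
opening: -0.0002
gripper_force: 0.0
```

>>> send_rows([
  {"dx": 0, "dy": 0, "dz": 0, "roll": 0},
  {"dx": 0, "dy": 0, "dz": 0, "roll": 0},
  {"dx": 0, "dy": 0, "dz": 0, "roll": 0},
  {"dx": 0, "dy": 0, "dz": 0, "roll": 0},
])

```text
time_s: 1.55
tool_pos: [0.5114, 0.3047, 0.2315]
tcp_rot: [180.0, 0.0, 166.2]
force: [-0.1, -0.4, 0.6]
opening: -0.0004
gripper_force: 0.0
```

```bash
cat > look.py <<'E'
import sys
from h import *
n=sys.argv[1]
s=get_state();print(s['time_s'],s['tool_pos'].round(4),s['tcp_rot'].round(2),s['q'].round(1),s['opening'],s['force'].round(1))
c=cam('wrist');im=cams.snapshot('wrist')[:,:,::-1]
np.savez(f'{n}.npz',K=c[0],d=c[1],T=c[2],im=im)
print(w2px(c,[.531,.303,.06])*1.5625)
cv2.imwrite(f'pics/{n}.png',cv2.resize(im,(800,600),interpolation=cv2.INTER_CUBIC))
E
python3 look.py w2
```

```text
1.55 [0.5114 0.3047 0.2315] [179.99   0.   166.17] [30.8 11.4 17.2 95.9  0.  44.6] -0.0003653517202360825 [-0.1 -0.4  0.6]
[[408.85894151 293.35732518]]
```

View pics/w2.png

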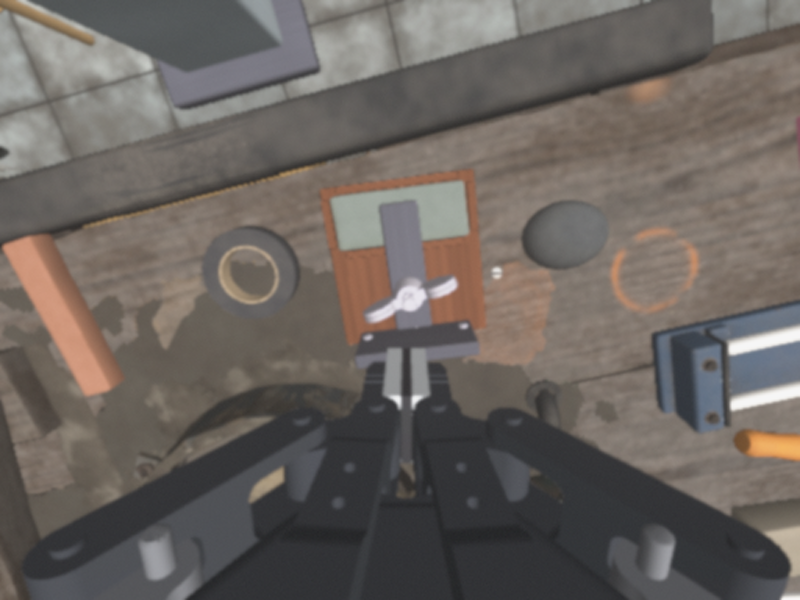

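The wrist view is clear. The grey-green stone is at (400,215), the strap runs from (400,203) back to the stud at (410,297), and the wing ends are at about (370,315) and (455,285). The fence is at (418,342), with the tape at (250,272) and the nagura at (565,235). Next I'll measure the axis and yaw, and check them in one enlarged crop.

Run:
```python
from h import *
d=np.load('w2.npz');c=(d['K'],d['d'],d['T']);im=d['im']
hsv=cv2.cvtColor(im,cv2.COLOR_BGR2HSV);H,S,V=[hsv[...,i].astype(int) for i in range(3)]
f=.64
roi=np.zeros(H.shape,bool);roi[int(165*f):int(260*f),int(320*f):int(480*f)]=1
print('stone px hsv',hsv[int(230*f),int(355*f)],'nut',hsv[int(297*f),int(410*f)],'strap',hsv[int(250*f),int(402*f)])
m=(roi&(H>30)&(H<100)&(V>90)).astype(np.uint8)
P=np.argwhere(m)[:,::-1];(r)=cv2.minAreaRect(P.astype(np.float32));b=cv2.boxPoints(r)
B=px2w(c,b,.025);print('stone',(b/f).round(),B.round(4),B.mean(0).round(4),np.linalg.norm(np.diff(B,axis=0),axis=1).round(3))
# nut
roi[:]=0;roi[int(270*f):int(328*f),int(355*f):int(470*f)]=1
m=(roi&(V>140)&(S<60)).astype(np.uint8)
P=np.argwhere(m)[:,::-1].astype(np.float32);r=cv2.minAreaRect(P);b=cv2.boxPoints(r)
print('nut rect',np.array(r[0])/f,(b/f).round(),len(P))
print('centre at .066',px2w(c,[r[0]],.066))
e=px2w(c,np.array([[368,317],[456,284]])*f,.066);print('tips',e.round(4),np.linalg.norm(e[1]-e[0]),np.degrees(np.arctan2(*(e[1]-e[0])[1::-1])))
print('stud top',px2w(c,[[410*f,297*f]],.082))
q=np.array([[321,190],[474,171],[486,328],[356,362],[480,353]])
print('plate',px2w(c,q[:3]*f,.012).round(4))
fe=px2w(c,np.array([[357,335],[474,322]])*f,.066);print('fence inner',fe.round(4),np.linalg.norm(fe[1]-fe[0]))
cr=im[int(165*f):int(375*f),int(290*f):int(520*f)]
cv2.imwrite('pics/w2c.png',cv2.resize(cr,None,fx=5,fy=4.4,interpolation=cv2.INTER_CUBIC)[:600,:800]);print(cr.shape)
```

```text
stone px hsv [ 56  12 169] nut [140  11 214] strap [126  19 134]
stone [[330. 197.]
 [461. 181.]
 [468. 234.]
 [337. 250.]] [[0.4469 0.2586 0.025 ]
 [0.4597 0.3638 0.025 ]
 [0.5024 0.3605 0.025 ]
 [0.4897 0.2515 0.025 ]] [0.4747 0.3086 0.025 ] [0.106 0.043 0.11 ]
nut rect [416.29524231 299.42340851] [[365. 322.]
 [367. 274.]
 [467. 277.]
 [466. 325.]] 701
centre at .066 [[0.53535561 0.30773714 0.066     ]]
tips [[0.5402 0.2682 0.066 ]
 [0.5307 0.3397 0.066 ]] 0.07210993629550119 97.59849582006036
stud top [[0.52769504 0.3045053  0.082     ]]
plate [[0.4397 0.2501 0.012 ]
 [0.4553 0.3771 0.012 ]
 [0.5934 0.3608 0.012 ]]
fence inner [[0.5525 0.2559 0.066 ]
 [0.5638 0.3469 0.066 ]] 0.09170581008093018
(135, 147, 3)
```

View pics/w2c.png

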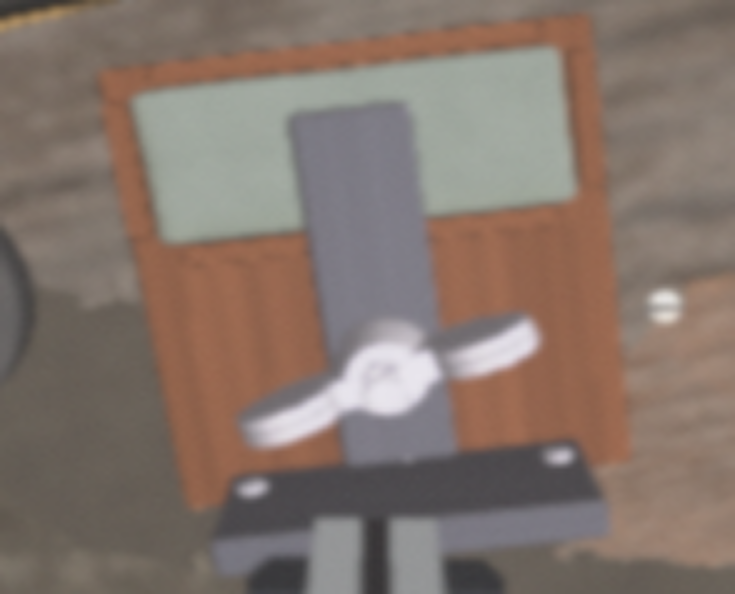

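The crop shows plate, stone, strap and nut. The fence's dark front face and its light top meet at about crop (215,540) to (608,500). The light wing tops run from (248,435) to (540,335). The stone in the tray is confirmed as the one meant. I'll recompute with the right heights and work out the stroke rows.

```bash
cat > plan.py <<'E'
import numpy as np,sys,json
# axis & waypoint -> commanded world pose. usage below
A=np.array([.5332,.3032])
def pose(phi,r,L,z):
    a=np.radians(phi);u=np.array([np.cos(a),np.sin(a)]);n=np.array([-u[1],u[0]])
    return np.r_[A+r*u+L*n,z,phi]
def rows(start,poses):
    return json.dumps([dict(dx=round(p[0]-start[0],4),dy=round(p[1]-start[1],4),dz=round(p[2]-start[2],4),roll=round(p[3]-start[3],1)) for p in poses])
E
python3 - <<'E'
from h import *
from plan import *
d=np.load('w2.npz');c=(d['K'],d['d'],d['T']);f=.64
o=lambda p:np.array([[290*f//1+x/5,165*f//1+y/4.4] for x,y in p])
w=px2w(c,o([[248,437],[541,337]]),.079);print('wing top tips',w.round(4),w.mean(0).round(4),np.linalg.norm(w[1]-w[0]),np.degrees(np.arctan2(*(w[0]-w[1])[1::-1]))+360)
fe=px2w(c,o([[215,540],[608,500]]),.066);print('fence',fe.round(4),np.linalg.norm(fe[1]-fe[0]),fe.mean(0)-[.0417,-.005,0])
print('hub',px2w(c,o([[388,378]]),.067))
s0=np.array([.5122,.3037,.2306,166.1])
g=pose(277,.027,.034,.12);print(g)
print(rows(s0,[s0+(g-s0)*t for t in np.linspace(0,1,15)[1:]]))
E
```

```text
wing top tips [[0.5376 0.269  0.079 ]
 [0.5272 0.3405 0.079 ]] [0.5324 0.3047 0.079 ] 0.07224977286227632 278.2792963876483
fence [[0.5695 0.2505 0.066 ]
 [0.5809 0.3476 0.066 ]] 0.09771371662323756 [0.53346488 0.30407227 0.066     ]
hub [[0.53309712 0.30357715 0.067     ]]
[5.70237041e-01 2.80544812e-01 1.20000000e-01 2.77000000e+02]
[{"dx": 0.0041, "dy": -0.0017, "dz": -0.0079, "roll": 7.9}, {"dx": 0.0083, "dy": -0.0033, "dz": -0.0158, "roll": 15.8}, {"dx": 0.0124, "dy": -0.005, "dz": -0.0237, "roll": 23.8}, {"dx": 0.0166, "dy": -0.0066, "dz": -0.0316, "roll": 31.7}, {"dx": 0.0207, "dy": -0.0083, "dz": -0.0395, "roll": 39.6}, {"dx": 0.0249, "dy": -0.0099, "dz": -0.0474, "roll": 47.5}, {"dx": 0.029, "dy": -0.0116, "dz": -0.0553, "roll": 55.5}, {"dx": 0.0332, "dy": -0.0132, "dz": -0.0632, "roll": 63.4}, {"dx": 0.0373, "dy": -0.0149, "dz": -0.0711, "roll": 71.3}, {"dx": 0.0415, "dy": -0.0165, "dz": -0.079, "roll": 79.2}, {"dx": 0.0456, "dy": -0.0182, "dz": -0.0869, "roll": 87.1}, {"dx": 0.0497, "dy": -0.0198, "dz": -0.0948, "roll": 95.1}, {"dx": 0.0539, "dy": -0.0215, "dz": -0.1027, "roll": 103.0}, {"dx": 0.058, "dy": -0.0232, "dz": -0.1106, "roll": 110.9}]
```

>>> send_rows([
  {"dx": 0.004, "dy": -0.002, "dz": 0, "roll": 8},
  {"dx": 0.008, "dy": -0.004, "dz": 0, "roll": 16},
  {"dx": 0.012, "dy": -0.006, "dz": 0, "roll": 24},
  {"dx": 0.016, "dy": -0.008, "dz": 0, "roll": 32},
  {"dx": 0.02, "dy": -0.009, "dz": 0, "roll": 40},
  {"dx": 0.025, "dy": -0.01, "dz": 0, "roll": 48},
  {"dx": 0.03, "dy": -0.011, "dz": 0, "roll": 56},
  {"dx": 0.034, "dy": -0.013, "dz": 0, "roll": 64},
  {"dx": 0.037, "dy": -0.015, "dz": 0, "roll": 72},
  {"dx": 0.042, "dy": -0.017, "dz": 0, "roll": 80},
])

```text
time_s: 2.6
tool_pos: [0.5537, 0.2875, 0.2316]
tcp_rot: [-180.0, 0.0, -113.5]
force: [-0.5, -0.2, 0.5]
opening: -0.0001
gripper_force: 0.0
```

>>> send_rows([
  {"dx": 0.004, "dy": -0.001, "dz": -0.02, "roll": 8},
  {"dx": 0.008, "dy": -0.003, "dz": -0.04, "roll": 16},
  {"dx": 0.012, "dy": -0.004, "dz": -0.06, "roll": 24},
  {"dx": 0.016, "dy": -0.006, "dz": -0.08, "roll": 31},
  {"dx": 0.016, "dy": -0.006, "dz": -0.1, "roll": 31},
  {"dx": 0.016, "dy": -0.006, "dz": -0.11, "roll": 31},
  {"dx": 0.016, "dy": -0.006, "dz": -0.11, "roll": 31},
  {"dx": 0.016, "dy": -0.006, "dz": -0.11, "roll": 31},
])

```text
time_s: 3.4
tool_pos: [0.5702, 0.2813, 0.1222]
tcp_rot: [-180.0, 0.0, -82.9]
force: [0.1, -0.3, -0.2]
opening: 0.0
gripper_force: 0.0
```

```bash
sed -i 's/\[.5332,.3032\]/[.533,.3037]/' plan.py; python3 look.py w3
python3 - <<'E'
from plan import *
s=np.array([.5702,.2807,.1206,277.1])
print(rows(s,[pose(277,.027,.03,.071),pose(277,.027,.02,.071),pose(277,.027,.014,.071)]))
E
```

```text
3.4 [0.5702 0.2813 0.1222] [-1.7996e+02  2.0000e-02 -8.2900e+01] [ 26.3  16.   10.6  84.6   0.  -70.8] 3.1437313919946906e-05 [ 0.1 -0.3 -0.2]
[[474.31184413 361.07269874]]
[{"dx": -0.0041, "dy": -0.0001, "dz": -0.0496, "roll": -0.1}, {"dx": -0.0141, "dy": -0.0014, "dz": -0.0496, "roll": -0.1}, {"dx": -0.02, "dy": -0.0021, "dz": -0.0496, "roll": -0.1}]
```

View pics/w3.png

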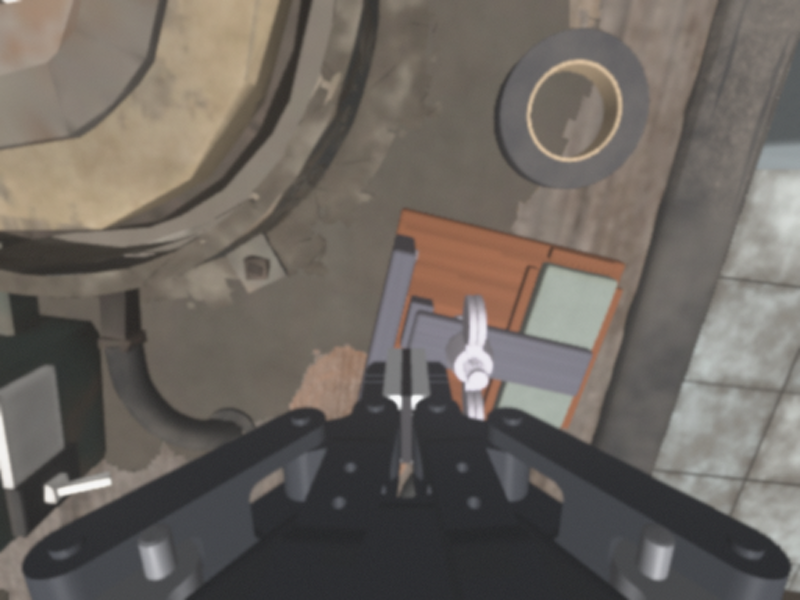

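The view is consistent: stud at (478,380), near wing running up to (476,298), fingertips at (405,350) between the fence and that wing, on its trailing side. I'll descend and touch the wing.

>>> send_rows([
  {"dx": -0.002, "dy": 0, "dz": -0.02, "roll": 0},
  {"dx": -0.004, "dy": 0, "dz": -0.04, "roll": 0},
  {"dx": -0.004, "dy": 0, "dz": -0.05, "roll": 0},
  {"dx": -0.004, "dy": 0, "dz": -0.05, "roll": 0},
  {"dx": -0.008, "dy": -0.0005, "dz": -0.05, "roll": 0},
  {"dx": -0.012, "dy": -0.001, "dz": -0.05, "roll": 0},
  {"dx": -0.014, "dy": -0.0014, "dz": -0.05, "roll": 0},
  {"dx": -0.016, "dy": -0.0017, "dz": -0.05, "roll": 0},
  {"dx": -0.018, "dy": -0.002, "dz": -0.05, "roll": 0},
  {"dx": -0.018, "dy": -0.002, "dz": -0.05, "roll": 0},
])

```text
time_s: 4.45
tool_pos: [0.5523, 0.2789, 0.0716]
tcp_rot: [-180.0, 0.0, -82.9]
force: [0.4, 0.5, 0.3]
opening: -0.0003
gripper_force: 0.3
```

```bash
python3 look.py w4
python3 - <<'E'
from plan import *
s=pose(277,.027,.016,.0706);print(s)
print(rows(s,[pose(277-8*i,.027,.016,.0706-max(0,i-5)*.002) for i in range(1,11)]))
E
```

```text
4.45 [0.5523 0.2789 0.0716] [-1.7996e+02  1.0000e-02 -8.2910e+01] [ 26.8  14.1   2.8  78.6  -0.  -70.3] -0.00030619710346470037 [0.4 0.5 0.3]
[[449.96838166 413.98244471]]
[5.52171211e-01 2.78851163e-01 7.06000000e-02 2.77000000e+02]
[{"dx": -0.0036, "dy": -0.0024, "dz": 0.0, "roll": -8.0}, {"dx": -0.0076, "dy": -0.0043, "dz": 0.0, "roll": -16.0}, {"dx": -0.0118, "dy": -0.0056, "dz": 0.0, "roll": -24.0}, {"dx": -0.0161, "dy": -0.0064, "dz": 0.0, "roll": -32.0}, {"dx": -0.0205, "dy": -0.0065, "dz": 0.0, "roll": -40.0}, {"dx": -0.0248, "dy": -0.006, "dz": -0.002, "roll": -48.0}, {"dx": -0.0291, "dy": -0.0049, "dz": -0.004, "roll": -56.0}, {"dx": -0.0331, "dy": -0.0033, "dz": -0.006, "roll": -64.0}, {"dx": -0.0369, "dy": -0.0011, "dz": -0.008, "roll": -72.0}, {"dx": -0.0403, "dy": 0.0017, "dz": -0.01, "roll": -80.0}]
```

View pics/w4.png

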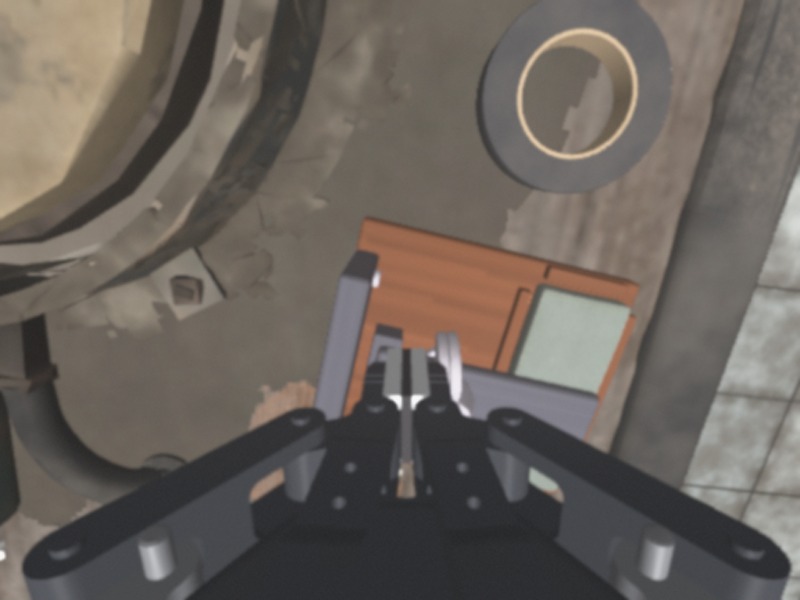

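The fingertips at (410,360) stand just beside the wing at (450,350), on its trailing side, with the tape and fence clear. Now the stroke.

>>> send_rows([
  {"dx": -0.0036, "dy": -0.0024, "dz": 0.0, "roll": -8.0},
  {"dx": -0.0076, "dy": -0.0043, "dz": 0.0, "roll": -16.0},
  {"dx": -0.0118, "dy": -0.0056, "dz": 0.0, "roll": -24.0},
  {"dx": -0.0161, "dy": -0.0064, "dz": 0.0, "roll": -32.0},
  {"dx": -0.0205, "dy": -0.0065, "dz": 0.0, "roll": -40.0},
  {"dx": -0.0248, "dy": -0.006, "dz": -0.002, "roll": -48.0},
  {"dx": -0.0291, "dy": -0.0049, "dz": -0.004, "roll": -56.0},
  {"dx": -0.0331, "dy": -0.0033, "dz": -0.006, "roll": -64.0},
  {"dx": -0.0369, "dy": -0.0011, "dz": -0.008, "roll": -72.0},
  {"dx": -0.0403, "dy": 0.0017, "dz": -0.01, "roll": -80.0},
])

```text
time_s: 5.5
tool_pos: [0.513, 0.281, 0.0683]
tcp_rot: [179.9, 0.4, -163.3]
force: [-17.9, -10.5, 56.4]
opening: -0.0002
gripper_force: 28.1
```

```bash
python3 look.py w5
python3 - <<'E'
from plan import *
for a,n in((197,10),(117,6)):
    s=pose(a,.027,.016,.0606)
    print(s,rows(s,[pose(a-8*i,.027,.016,.0606) for i in range(1,n+1)]))
E
```

```text
5.5 [0.513  0.281  0.0683] [ 179.92    0.37 -163.26] [28.7  9.3 -3.2 77.1  0.  12. ] -0.00022225517119653018 [-17.9 -10.5  56.4]
[[443.35073379 412.68776247]]
[5.11857719e-01 2.80505088e-01 6.06000000e-02 1.97000000e+02] [{"dx": -0.003, "dy": 0.0032, "dz": 0.0, "roll": -8.0}, {"dx": -0.0056, "dy": 0.0067, "dz": 0.0, "roll": -16.0}, {"dx": -0.0076, "dy": 0.0106, "dz": 0.0, "roll": -24.0}, {"dx": -0.0091, "dy": 0.0147, "dz": 0.0, "roll": -32.0}, {"dx": -0.01, "dy": 0.019, "dz": 0.0, "roll": -40.0}, {"dx": -0.0102, "dy": 0.0234, "dz": 0.0, "roll": -48.0}, {"dx": -0.0099, "dy": 0.0278, "dz": 0.0, "roll": -56.0}, {"dx": -0.009, "dy": 0.032, "dz": 0.0, "roll": -64.0}, {"dx": -0.0075, "dy": 0.0361, "dz": 0.0, "roll": -72.0}, {"dx": -0.0054, "dy": 0.04, "dz": 0.0, "roll": -80.0}]
[5.06486152e-01 3.20493328e-01 6.06000000e-02 1.17000000e+02] [{"dx": 0.0026, "dy": 0.0035, "dz": 0.0, "roll": -8.0}, {"dx": 0.0057, "dy": 0.0067, "dz": 0.0, "roll": -16.0}, {"dx": 0.0091, "dy": 0.0093, "dz": 0.0, "roll": -24.0}, {"dx": 0.0129, "dy": 0.0115, "dz": 0.0, "roll": -32.0}, {"dx": 0.017, "dy": 0.0131, "dz": 0.0, "roll": -40.0}, {"dx": 0.0213, "dy": 0.0141, "dz": 0.0, "roll": -48.0}]
```

View pics/w5.png

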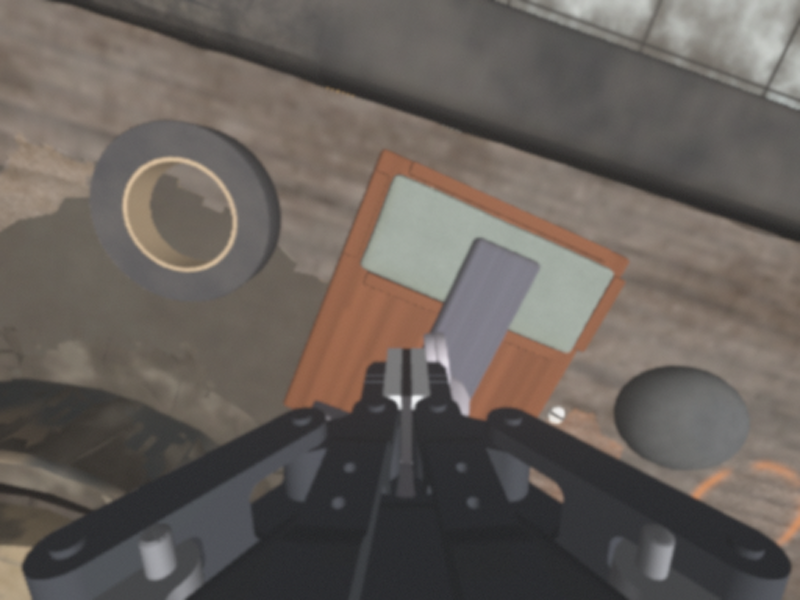

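The finger's shoulder has come down on the wing top: the finger at (405,360) is tight on the wing at (440,370) with about 56 N upward, and the stone and neighbours have not moved. I'll raise to about 7 mm of overlap and continue the stroke.

>>> send_rows([
  {"dx": 0, "dy": 0, "dz": 0.0095, "roll": 0},
  {"dx": 0, "dy": 0, "dz": 0.0095, "roll": 0},
  {"dx": -0.003, "dy": 0.0032, "dz": 0.0095, "roll": -8.0},
  {"dx": -0.0056, "dy": 0.0067, "dz": 0.0095, "roll": -16.0},
  {"dx": -0.0076, "dy": 0.0106, "dz": 0.009, "roll": -24.0},
  {"dx": -0.0091, "dy": 0.0147, "dz": 0.009, "roll": -32.0},
  {"dx": -0.01, "dy": 0.019, "dz": 0.009, "roll": -40.0},
  {"dx": -0.0102, "dy": 0.0234, "dz": 0.0085, "roll": -48.0},
  {"dx": -0.0099, "dy": 0.0278, "dz": 0.0085, "roll": -56.0},
  {"dx": -0.009, "dy": 0.032, "dz": 0.0085, "roll": -64.0},
])

```text
time_s: 6.55
tool_pos: [0.5031, 0.3122, 0.0692]
tcp_rot: [-180.0, 0.0, 132.7]
force: [0.7, -3.3, 2.4]
opening: -0.0003
gripper_force: 1.6
```

Run:
```python
from plan import *
a=133
s=pose(a,.027,.016,.0691)
print(s,rows(s,[pose(a-8*i,.027,.016,.0691-.0002*i) for i in range(1,9)]))
```

```text
[5.02884385e-01 3.12534576e-01 6.91000000e-02 1.33000000e+02] [{"dx": 0.0015, "dy": 0.0041, "dz": -0.0002, "roll": -8.0}, {"dx": 0.0036, "dy": 0.008, "dz": -0.0004, "roll": -16.0}, {"dx": 0.0062, "dy": 0.0115, "dz": -0.0006, "roll": -24.0}, {"dx": 0.0093, "dy": 0.0146, "dz": -0.0008, "roll": -32.0}, {"dx": 0.0127, "dy": 0.0173, "dz": -0.001, "roll": -40.0}, {"dx": 0.0165, "dy": 0.0195, "dz": -0.0012, "roll": -48.0}, {"dx": 0.0206, "dy": 0.0211, "dz": -0.0014, "roll": -56.0}, {"dx": 0.0249, "dy": 0.0221, "dz": -0.0016, "roll": -64.0}]
```

>>> send_rows([
  {"dx": 0.0015, "dy": 0.0041, "dz": -0.0002, "roll": -8.0},
  {"dx": 0.0036, "dy": 0.008, "dz": -0.0004, "roll": -16.0},
  {"dx": 0.0062, "dy": 0.0115, "dz": -0.0006, "roll": -24.0},
  {"dx": 0.0093, "dy": 0.0146, "dz": -0.0008, "roll": -32.0},
  {"dx": 0.0127, "dy": 0.0173, "dz": -0.001, "roll": -40.0},
  {"dx": 0.0165, "dy": 0.0195, "dz": -0.0012, "roll": -48.0},
  {"dx": 0.0206, "dy": 0.0211, "dz": -0.0014, "roll": -56.0},
  {"dx": 0.0249, "dy": 0.0221, "dz": -0.0016, "roll": -64.0},
  {"dx": 0.0249, "dy": 0.0221, "dz": -0.0016, "roll": -64.0},
])

```text
time_s: 7.45
tool_pos: [0.5282, 0.3342, 0.0677]
tcp_rot: [180.0, 0.1, 68.9]
force: [1.1, -3.1, 3.9]
opening: -0.0
gripper_force: 2.3
```

Run:
```python
from plan import *
s=pose(69,.027,.016,.0675)
b=pose(69,.027,.026,.0675); print(s,rows(s,[b]))
# over to the other wing at 249, tool yaw stays then turns back
g=pose(249,.027,.03,.125);print(g-s)
```

```text
[5.27738648e-01 3.34640559e-01 6.75000000e-02 6.90000000e+01] [{"dx": -0.0093, "dy": 0.0036, "dz": 0.0, "roll": 0.0}]
[ 2.35928303e-02 -6.68982687e-02  5.75000000e-02  1.80000000e+02]
```

>>> send_rows([
  {"dx": -0.005, "dy": 0.002, "dz": 0, "roll": 0},
  {"dx": -0.009, "dy": 0.0036, "dz": 0, "roll": 0},
  {"dx": -0.009, "dy": 0.0036, "dz": 0.02, "roll": 0},
  {"dx": -0.009, "dy": 0.0036, "dz": 0.04, "roll": 0},
  {"dx": -0.009, "dy": 0.0036, "dz": 0.0575, "roll": 0},
  {"dx": -0.005, "dy": 0, "dz": 0.0575, "roll": 8},
  {"dx": 0, "dy": -0.01, "dz": 0.0575, "roll": 16},
  {"dx": 0, "dy": -0.02, "dz": 0.0575, "roll": 24},
  {"dx": 0, "dy": -0.03, "dz": 0.0575, "roll": 32},
  {"dx": 0, "dy": -0.04, "dz": 0.0575, "roll": 40},
])

```text
time_s: 8.45
tool_pos: [0.527, 0.2946, 0.1251]
tcp_rot: [-179.9, -0.0, 109.6]
force: [0.2, 0.0, 1.2]
opening: 0.0001
gripper_force: 0.0
```

>>> send_rows([
  {"dx": 0.01, "dy": -0.01, "dz": 0, "roll": 8},
  {"dx": 0.015, "dy": -0.02, "dz": 0, "roll": 16},
  {"dx": 0.0236, "dy": -0.0269, "dz": 0, "roll": 24},
  {"dx": 0.0236, "dy": -0.0269, "dz": 0, "roll": 32},
  {"dx": 0.0236, "dy": -0.0269, "dz": 0, "roll": 40},
  {"dx": 0.0236, "dy": -0.0269, "dz": 0, "roll": 48},
  {"dx": 0.0236, "dy": -0.0269, "dz": 0, "roll": 56},
  {"dx": 0.0236, "dy": -0.0269, "dz": 0, "roll": 64},
  {"dx": 0.0236, "dy": -0.0269, "dz": 0, "roll": 72},
  {"dx": 0.0236, "dy": -0.0269, "dz": 0, "roll": 80},
])

```text
time_s: 9.45
tool_pos: [0.5507, 0.2682, 0.1251]
tcp_rot: [180.0, -0.1, -170.4]
force: [-0.1, -0.2, 0.2]
opening: 0.0
gripper_force: 0.0
```

>>> send_rows([
  {"dx": 0, "dy": 0, "dz": 0, "roll": 8},
  {"dx": 0, "dy": 0, "dz": 0, "roll": 16},
  {"dx": 0, "dy": 0, "dz": 0, "roll": 24},
  {"dx": 0, "dy": 0, "dz": 0, "roll": 32},
  {"dx": 0, "dy": 0, "dz": 0, "roll": 40},
  {"dx": 0, "dy": 0, "dz": 0, "roll": 48},
  {"dx": 0, "dy": 0, "dz": 0, "roll": 56},
  {"dx": 0, "dy": 0, "dz": 0, "roll": 60},
  {"dx": 0, "dy": 0, "dz": 0, "roll": 60},
])

```text
time_s: 10.35
tool_pos: [0.5508, 0.2681, 0.1252]
tcp_rot: [180.0, -0.0, -110.7]
force: [-0.1, 0.0, 0.8]
opening: 0.0
gripper_force: 0.0
```

```bash
python3 look.py w6
python3 - <<'E'
from plan import *
s=pose(249,.027,.03,.125);print(s)
print(rows(s,[pose(249,.027,.028,.0665),pose(249,.027,.016,.0665)]))
s=pose(249,.027,.016,.0665)
print(rows(s,[pose(249-6*i,.027,.016,.0665-.0001*i) for i in range(1,11)]))
E
```

```text
10.35 [0.5508 0.2681 0.1252] [ 1.7995e+02 -1.0000e-02 -1.1074e+02] [ 25.9  12.8   7.1  84.4   0.  -43.3] 2.0739269236207063e-06 [-0.1  0.   0.8]
[[462.74781526 357.58175098]]
[5.51331478e-01 2.67742290e-01 1.25000000e-01 2.49000000e+02]
[{"dx": -0.0019, "dy": 0.0007, "dz": -0.0585, "roll": 0.0}, {"dx": -0.0131, "dy": 0.005, "dz": -0.0585, "roll": 0.0}]
[{"dx": -0.0033, "dy": -0.0004, "dz": -0.0001, "roll": -6.0}, {"dx": -0.0065, "dy": -0.0004, "dz": -0.0002, "roll": -12.0}, {"dx": -0.0098, "dy": -0.0001, "dz": -0.0003, "roll": -18.0}, {"dx": -0.013, "dy": 0.0005, "dz": -0.0004, "roll": -24.0}, {"dx": -0.0162, "dy": 0.0015, "dz": -0.0005, "roll": -30.0}, {"dx": -0.0192, "dy": 0.0028, "dz": -0.0006, "roll": -36.0}, {"dx": -0.0221, "dy": 0.0044, "dz": -0.0007, "roll": -42.0}, {"dx": -0.0247, "dy": 0.0063, "dz": -0.0008, "roll": -48.0}, {"dx": -0.0272, "dy": 0.0085, "dz": -0.0009, "roll": -54.0}, {"dx": -0.0294, "dy": 0.0109, "dz": -0.001, "roll": -60.0}]
```

View pics/w6.png

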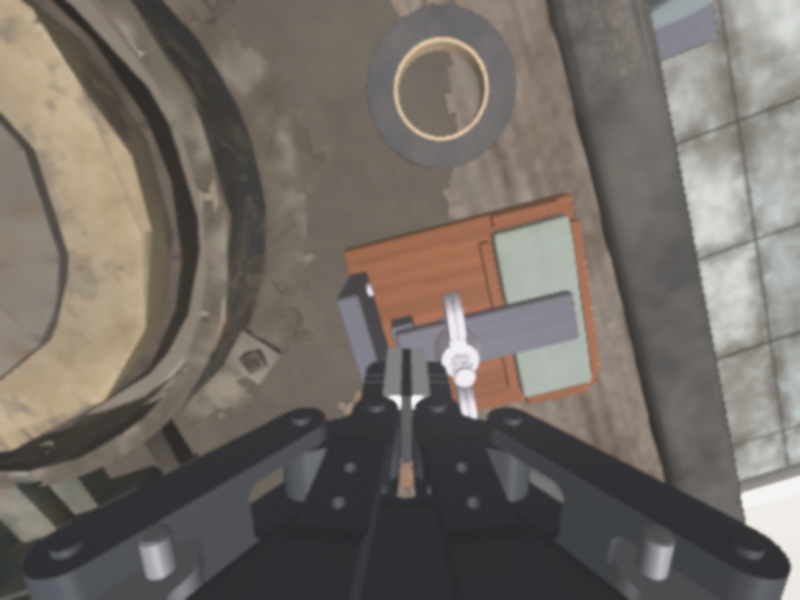

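The nut has turned as planned. The other wing now runs up from the hub at (460,358) to its tip at (453,297), with the fingers on its trailing side at (405,360). The stone lies unmoved. Now I'll descend and push the last stroke.

>>> send_rows([
  {"dx": -0.001, "dy": 0, "dz": -0.03, "roll": 0},
  {"dx": -0.002, "dy": 0.0007, "dz": -0.05, "roll": 0},
  {"dx": -0.002, "dy": 0.0007, "dz": -0.0585, "roll": 0},
  {"dx": -0.002, "dy": 0.0007, "dz": -0.0585, "roll": 0},
  {"dx": -0.005, "dy": 0.002, "dz": -0.0585, "roll": 0},
  {"dx": -0.008, "dy": 0.003, "dz": -0.0585, "roll": 0},
  {"dx": -0.011, "dy": 0.004, "dz": -0.0585, "roll": 0},
  {"dx": -0.0131, "dy": 0.005, "dz": -0.0585, "roll": 0},
  {"dx": -0.0131, "dy": 0.005, "dz": -0.0585, "roll": 0},
])

```text
time_s: 11.3
tool_pos: [0.5384, 0.2729, 0.0679]
tcp_rot: [-179.9, 0.0, -110.9]
force: [-0.3, -0.5, 2.8]
opening: -0.0
gripper_force: 1.4
```

>>> send_rows([
  {"dx": -0.0033, "dy": -0.0004, "dz": 0, "roll": -6.0},
  {"dx": -0.0065, "dy": -0.0004, "dz": 0, "roll": -12.0},
  {"dx": -0.0098, "dy": -0.0001, "dz": 0, "roll": -18.0},
  {"dx": -0.013, "dy": 0.0005, "dz": 0, "roll": -24.0},
  {"dx": -0.0162, "dy": 0.0015, "dz": -0.0005, "roll": -30.0},
  {"dx": -0.0192, "dy": 0.0028, "dz": -0.0005, "roll": -36.0},
  {"dx": -0.0192, "dy": 0.0028, "dz": -0.0005, "roll": -36.0},
])

```text
time_s: 12.0
tool_pos: [0.5194, 0.2758, 0.0671]
tcp_rot: [-180.0, 0.1, -147.0]
force: [0.7, 1.3, 1.4]
opening: -0.0002
gripper_force: 0.9
```

Run:
```python
from plan import *
s=pose(213,.027,.016,.066)
print(rows(s,[pose(213-3*i,.027,.016,.066) for i in range(1,9)]))
```

```text
[{"dx": -0.0015, "dy": 0.0008, "dz": 0.0, "roll": -3.0}, {"dx": -0.0029, "dy": 0.0016, "dz": 0.0, "roll": -6.0}, {"dx": -0.0042, "dy": 0.0025, "dz": 0.0, "roll": -9.0}, {"dx": -0.0055, "dy": 0.0035, "dz": 0.0, "roll": -12.0}, {"dx": -0.0068, "dy": 0.0046, "dz": 0.0, "roll": -15.0}, {"dx": -0.008, "dy": 0.0057, "dz": 0.0, "roll": -18.0}, {"dx": -0.0092, "dy": 0.0069, "dz": 0.0, "roll": -21.0}, {"dx": -0.0102, "dy": 0.0081, "dz": 0.0, "roll": -24.0}]
```

>>> send_rows([
  {"dx": -0.0015, "dy": 0.0008, "dz": 0, "roll": -3},
  {"dx": -0.0029, "dy": 0.0016, "dz": 0, "roll": -6},
  {"dx": -0.0042, "dy": 0.0025, "dz": 0, "roll": -9},
  {"dx": -0.0055, "dy": 0.0035, "dz": 0, "roll": -12},
  {"dx": -0.0068, "dy": 0.0046, "dz": 0, "roll": -15},
  {"dx": -0.008, "dy": 0.0057, "dz": 0, "roll": -18},
  {"dx": -0.008, "dy": 0.0057, "dz": 0, "roll": -18},
])

```text
time_s: 12.7
tool_pos: [0.5114, 0.2813, 0.0668]
tcp_rot: [-180.0, 0.0, -164.8]
force: [0.8, -0.6, 0.5]
opening: 0.0
gripper_force: 0.9
```

Run:
```python
from h import *
s=get_state();print(s['tool_pos'].round(4),s['tcp_rot'].round(1),s['force'].round(1),s['torque'].round(2))
```

```text
[0.5114 0.2813 0.0668] [-180.     0.  -164.8] [ 0.8 -0.6  0.5] [-0.13 -0.33 -0.03]
```

>>> send_rows([
  {"dx": -0.0011, "dy": 0.0012, "dz": 0, "roll": -3},
  {"dx": -0.0021, "dy": 0.0024, "dz": 0, "roll": -6},
  {"dx": -0.0021, "dy": 0.0024, "dz": 0, "roll": -6},
])

```text
time_s: 13.0
tool_pos: [0.5092, 0.2836, 0.0667]
tcp_rot: [-180.0, 0.0, -170.8]
force: [1.7, -1.5, 0.3]
opening: 0.0004
gripper_force: 0.8
```

>>> send_rows([
  {"dx": -0.001, "dy": 0.0013, "dz": 0, "roll": -3},
  {"dx": -0.0018, "dy": 0.0027, "dz": 0, "roll": -6},
  {"dx": -0.0018, "dy": 0.0027, "dz": 0, "roll": -6},
])

```text
time_s: 13.3
tool_pos: [0.5073, 0.2862, 0.0666]
tcp_rot: [-180.0, -0.0, -176.8]
force: [1.6, -1.5, 0.5]
opening: 0.0002
gripper_force: 0.9
```

```bash
python3 look.py w7
python3 - <<'E'
from plan import *
s=pose(183,.027,.016,.066)
print(rows(s,[pose(183-3*i,.027,.016,.066) for i in range(1,6)]))
E
```

```text
13.3 [0.5073 0.2862 0.0666] [-179.98   -0.   -176.76] [29.4  9.4 -3.3 77.3 -0.  26.2] 0.0001609597233610627 [ 1.6 -1.5  0.5]
[[442.30890291 417.86864095]]
[{"dx": -0.0009, "dy": 0.0014, "dz": 0.0, "roll": -3.0}, {"dx": -0.0017, "dy": 0.0028, "dz": 0.0, "roll": -6.0}, {"dx": -0.0024, "dy": 0.0043, "dz": 0.0, "roll": -9.0}, {"dx": -0.003, "dy": 0.0058, "dz": 0.0, "roll": -12.0}, {"dx": -0.0036, "dy": 0.0074, "dz": 0.0, "roll": -15.0}]
```

View pics/w7.png

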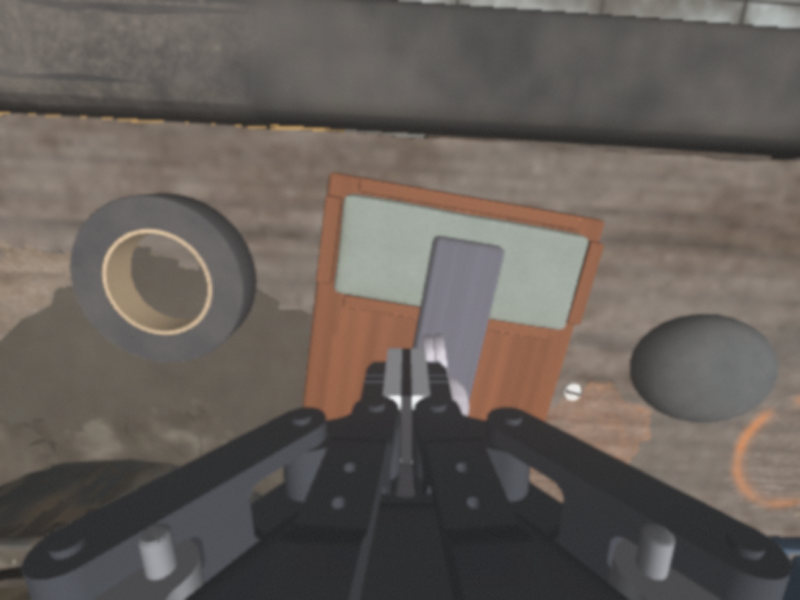

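The wing at (437,365) is in contact with the fingers at (408,360). The stone, tape and nagura are unmoved. The stop isn't reached yet, since the force is only about 2 N. I'll continue by force feedback.

>>> send_rows([
  {"dx": -0.0009, "dy": 0.0014, "dz": 0, "roll": -3},
  {"dx": -0.0009, "dy": 0.0014, "dz": 0, "roll": -3},
])

```text
time_s: 13.55
tool_pos: [0.5068, 0.2866, 0.0666]
tcp_rot: [-179.9, 0.0, -179.8]
force: [4.0, -7.8, -0.1]
opening: -0.0001
gripper_force: 4.0
```

>>> send_rows([
  {"dx": -0.0008, "dy": 0.0014, "dz": 0, "roll": -3},
  {"dx": -0.0008, "dy": 0.0014, "dz": 0, "roll": -3},
])

```text
time_s: 13.75
tool_pos: [0.5063, 0.2869, 0.0666]
tcp_rot: [-179.7, 0.1, 177.1]
force: [4.8, -11.9, 1.4]
opening: -0.0004
gripper_force: 7.0
```

>>> send_rows([
  {"dx": -0.0007, "dy": 0.0015, "dz": 0, "roll": -3},
  {"dx": -0.0007, "dy": 0.0015, "dz": 0, "roll": -3},
])

```text
time_s: 13.95
tool_pos: [0.5058, 0.2873, 0.0665]
tcp_rot: [-179.6, 0.1, 174.1]
force: [5.7, -19.4, 2.3]
opening: 0.0001
gripper_force: 10.1
```

The force climbs steeply while the finger stands still, at the expected wing angle of about 188° (189° predicted), so this is the stop. I'll back off and lift clear.

>>> send_rows([
  {"dx": 0, "dy": -0.005, "dz": 0, "roll": 0},
  {"dx": 0, "dy": -0.01, "dz": 0, "roll": 0},
  {"dx": 0, "dy": -0.015, "dz": 0, "roll": 0},
  {"dx": 0, "dy": -0.015, "dz": 0.02, "roll": 0},
  {"dx": 0, "dy": -0.015, "dz": 0.05, "roll": 0},
  {"dx": 0, "dy": -0.015, "dz": 0.08, "roll": 0},
  {"dx": 0, "dy": -0.01, "dz": 0.12, "roll": 0},
  {"dx": 0, "dy": 0, "dz": 0.165, "roll": 0},
  {"dx": 0, "dy": 0.01, "dz": 0.165, "roll": 0},
  {"dx": 0, "dy": 0.01, "dz": 0.165, "roll": 0},
])

```text
time_s: 14.95
tool_pos: [0.505, 0.3018, 0.2325]
tcp_rot: [179.9, 0.1, 174.2]
force: [-0.5, -0.1, -1.4]
opening: -0.0002
gripper_force: 0.0
```

```bash
python3 look.py w8
python3 - <<'E'
from h import *
d=np.load('w8.npz');c=(d['K'],d['d'],d['T']);im=d['im']
hsv=cv2.cvtColor(im,cv2.COLOR_BGR2HSV).astype(int);H,S,V=hsv[...,0],hsv[...,1],hsv[...,2]
# stone
P=w2px(c,[[.445,.25,.025],[.445,.37,.025],[.51,.37,.025],[.51,.25,.025]]);x0,y0=P.min(0).astype(int);x1,y1=P.max(0).astype(int)
roi=np.zeros(H.shape,bool);roi[y0:y1,x0:x1]=1
m=roi&(H>30)&(H<100)&(V>90);b=cv2.boxPoints(cv2.minAreaRect(np.argwhere(m)[:,::-1].astype(np.float32)))
B=px2w(c,b,.025);print('stone',B.mean(0).round(4),m.sum())
# bright nut metal near axis, plane of wing tops
o=w2px(c,[.533,.3037,.073])[0];yy,xx=np.mgrid[:384,:512]
m=((np.hypot(xx-o[0],yy-o[1])<48)&(V>165)&(S<45)&~((H>30)&(H<100))).astype(np.uint8)
n,l,st,ce=cv2.connectedComponentsWithStats(m);print(o,st[1:,:].tolist())
Q=np.argwhere(m)[:,::-1].astype(float);W=px2w(c,Q,.073)[:,:2]
r=W-[.533,.3037];k=(np.hypot(*r.T)>.018)&(np.hypot(*r.T)<.04);a=np.degrees(np.arctan2(r[k,1],r[k,0]))%180
print('wing angle hist',np.histogram(a,12,(0,180))[0])
E
```

```text
14.95 [0.505  0.3018 0.2325] [1.7991e+02 7.0000e-02 1.7421e+02] [30.8 10.3 16.1 95.7  0.  36.6] -0.0002121809059268456 [-0.5 -0.1 -1.4]
[[409.47909916 300.386579  ]]
stone [0.4748 0.3092 0.025 ] 2185
[262.9337635  197.04103717] [[251, 166, 22, 57, 600], [229, 215, 4, 3, 8], [291, 216, 4, 2, 6]]
wing angle hist [164  50   0   0   0   0   0   0   0   0   3  15]
```

The bright wing pixels point to about 10° in the world frame (stop predicted at 9.3°). The stone is within 1 mm of where it lay, and the robot is clear.

```bash
python3 -c "from workcell import manip;print(manip.hand_in())"
```

```text
the job is handed in; nothing more can be done
None
```

I pushed the wing nut to its stop in two strokes, and the strap should now be clamping the stone. The stone measured within 1 mm of where it lay, the arm is clear, and the job is handed in at about 15 s. The foot's force on the stone couldn't be measured, the hand-in gave no verdict, and at one point the finger rested on a wing top with about 56 N before I raised it.

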